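# Blow out the laboratory air line

## Robot

A 6-joint arm with a two-finger parallel gripper is mounted at the origin on the work surface. World frame = base frame: x ahead of the robot, y to its left, z up, the work surface at z = 0. Lengths are in m, angles in rad, forces in N, time in s.
With the tool pointing down it reaches from about 0.3 to 0.875 m from the base axis. Payload 6.4 kg.
Tool frame: the origin (TCP) lies midway between the tips of the shut fingers; the grasp point (between the pads) lies ctrl.grip_depth behind it (ctrl.grip_depth is the distance from the TCP to the grasp point, in m); x points along the fingers, y is the direction in which the jaws open and shut, and the axes are right-handed (so a half turn about x gives the same grasp; the last joint's range is limited). The gripper opens to 85 mm and grips with 20 to 120 N. Pads are 22 mm wide; open, the fingers measure 114 mm over their backs; the gripper's body (76 mm by 85 mm) begins 54 mm behind the grasp point. The pads swing forward as they close: fully open they stand 13 mm farther back than shut.
Start: joints at [0.934, 0.181, 1.607, -0, 1.354, -0.206], TCP at [0.24, 0.522, 0.231] pointing down, gripper open.
Joint ranges: [-2.99, 2.99], [-0.89, 2.07], [0.3, 2.58], [-1.14, 4.28], [0, 2.63], [-3.12, 3.12]. Speed limits (rad/s): [2.57, 2.57, 3.01, 3.14, 3.14, 3.14].

## Interface

Orientations are given as a unit quaternion [w, x, y, z].
In Python, from bench import ctrl gives the robot as it stands.
- The arm moves only by the tool carry_out, never from a script. Its argument "motion" is one flat list of numbers, 7 for each row, row after row: the turn, a rotation vector about the tool's x, y, z in degrees, then the shift along the tool's x, y, z in m, then the gripper's target within -1 to 1 (shut at 1, half-way at 0, fully open at -1). A call has 1 to 10 rows; each row shifts and turns the pose as measured when the row begins, along the tool's axes as they then stand; what a row does not reach is not made up. A row lasts 1/10 s, in which the tool goes at most 50 mm and 8.59 degrees, less where a joint would pass 70% of its speed; a pose out of reach is approached as far as the arm can. A call with a gripper value outside its range is refused whole. The fingers move at their own pace and stop on an object; the grip force is fixed at half the most. Time passes only in rows, so rows that do not move let the fingers close. It gives the time, the measured TCP pose, the force and the opening at its end, in the units of the state.
- ctrl.get_obs(): the state, without advancing time (a new reading comes with each control period).
- ctrl.camera(name): name is "scene" or "side" or "wrist"; returns the picture (384x512x3 uint8, blue, green, red); there is no depth.
- ctrl.camera_params(name): a dict with "mtx" (3x3 intrinsics, pixels), "pose" (4x4, takes a point from camera to world coordinates); the wrist camera has in their place "hand_eye" (4x4, takes a point from camera to tool coordinates, whose origin is the TCP and whose axes are the tool frame's). Camera axes: x right, y down, z forward; pixel columns grow to the right and rows downward; lengths in m; the calibration is good to about 2 mm. The wrist camera is an equidistant fisheye: a pixel r from the principal point sees the ray r / f radians off the axis. A picture is of the moment at which its call begins: read the wrist's pose just before it. camera_params takes no time and is no camera call.
- ctrl.hand_in(): hands the job in, once; it reports no verdict.
Trained networks look in the newest picture that a camera, given by its name, has taken for a name from the list of things; names that differ only in an ending like _2 or _b are one class to them, and where a whole thing is asked for, a point or a joint stands for the part that bears it (a point fixed in the world has none). Each returns a list of dicts, best first, with "conf" (0 to 1); they miss things now and then, are a little off and sometimes report something else, mostly with a low value. They report only what shows in the picture. A call takes as long as a camera call. They do not tell look-alikes from the thing itself.
- ctrl.boxes_of(camera, thing): "point" ([x, y, z] in m, in the coordinates of the camera as it stood for that picture, good to about 4 mm: the middle of the surface that is visible of it).
- ctrl.trace(camera, thing): "pixels" (384x512 bool, what is visible of it).
- ctrl.landmark_of(camera, thing): "point" ([x, y, z] in m, in the coordinates of the camera as it stood for that picture, good to about 4 mm: a listed point, or the origin of a listed thing).
The state is a dict: "time_s": time; "q": joint angles; "dq": joint speeds; "joint_efforts": joint torques, N m; "eef_pos": TCP position; "eef_rot": TCP orientation; "wrist_force": force on the tool from outside, world axes, zero at the start; "torque": the same for the moment, N m; "opening": opening from 0.0 (shut) to 1.0 (fully open).
Only numpy, scipy, OpenCV 4.12 (cv2) and the standard library are available. Lean on these libraries where they do the work, as an engineer would, in place of code of your own. Each camera call takes 0.05 s, during which the arm holds its last target. There are 200 camera calls.

## Task

Blow out the compressed-air line: push the blue-knobbed valve lever all the way over to the side of its green mark, hold it there for at least two seconds, then let go so that it springs back upright. Do not push it towards its red mark, do not work the yellow-knobbed lever, and leave the specimen jar standing where it is.

Things in the scene. Friction and masses are not known exactly. Their poses are not given: they have to be found in the camera images.
- air_knob (a point): Centre of the blue ball knob (34 mm wide) on the air valve's lever, a 10 mm rod. Upright, it is 180 mm above the bench and has the valve's axes: z up, y level towards the green mark (a 64 x 18 mm bar on the block's top, 48 mm from the lever; a red one opposite), x square to the swing. It moves and tilts with the lever, which swings only along y about an axis 135 mm below the knob's centre.
- air_lever (a joint): Angle of the blue-knobbed lever in rad: 0 upright, positive leaning to its green mark, stops at +0.45 and -0.45 (knob 59 mm to the side and 13 mm lower than upright). A damped spring of 2 N m/rad returns it to 0 from either side in under half a second: about 7 N at the knob holds it fully over.
- gas_lever (a joint): Angle of the yellow-knobbed lever in rad, 0 upright: an identical valve, not to be worked. Each valve is an aluminium block (75 x 125 mm, top at 52 mm) on a steel foot (110 x 150 mm) fixed to the bench; they stand left and right of the jar, either way round, each turned up to 0.7 rad.
- jar: Loose specimen jar with a white lid, 56 mm diameter, 85 mm high, 200 to 325 g, standing between the two valves. Origin at the centre of its underside, z up.
Mind the look-alikes: they are no part of the job. Leave any turquoise look-alike of the part that bears air_knob alone.

How it is judged:
By the outcome, as a careful person would: the job done as asked, in the order asked, and still so for the second after the job is handed in, with the robot touching nothing.
It also fails if it takes over 37 s, if anything falls off the work surface, if the arm or the gripper's body presses on something with over 40 N, if the wrist force passes 120 N, or if a joint passes its speed limit or range.

## Working session

There is one attempt and no reset: what is moved stays moved. The work goes in short steps, Python scripts to look and compute and a tool call to move; the robot and the scene stay as the last step left them, time stands still between calls to the robot, and variables do not carry over. Pictures are saved under pics/ and viewed, about 8 in all and at most 12, crops included, and the job is handed in when it is done.

Besides the shell and the picture viewer there is one more tool, called after "Call:" by a JSON object that holds its "op" and its "data". carry_out: Moves the arm, as the interface text tells. Its arguments: {"type":"object","properties":{"motion":{"type":"array"}},"required":["motion"]}

```bash
mkdir -p pics; ls; python3 - <<'E'
from bench import ctrl
import cv2,numpy as np
np.set_printoptions(precision=4,suppress=True)
o=ctrl.get_obs();print(o['time_s'],o['eef_pos'],o['eef_rot'],o['wrist_force'],o['opening'],ctrl.grip_depth)
for c in('scene','side'):
    im=ctrl.camera(c);cv2.imwrite(f'pics/{c}1.png',im)
    p=ctrl.camera_params(c);T=np.array(p['pose']);print(c,p['mtx'],T)
    for t in('air_knob','jar'):
        for d in ctrl.landmark_of(c,t):print(t,d['conf'],(T@np.r_[d['point'],1])[:3])
E
```

```text
pics
0.0 [0.2398 0.522  0.2304] [ 0.6905  0.1506  0.691  -0.1517] [-0.2114 -0.5266 -0.2032] 0.9989993448235327 0.0187
scene [[382.0465   0.     260.9887]
 [  0.     382.0465 190.4726]
 [  0.       0.       1.    ]] [[-0.6612  0.5166 -0.544   0.9385]
 [ 0.75    0.4373 -0.4963  0.4017]
 [-0.0185 -0.7362 -0.6765  0.6953]
 [ 0.      0.      0.      1.    ]]
air_knob 0.89 [ 0.3278 -0.1376  0.1814]
air_knob 0.76 [ 0.5525 -0.1477  0.18  ]
jar 0.78 [0.577  0.0112 0.0008]
side [[496.9158   0.     248.6357]
 [  0.     496.9158 193.9904]
 [  0.       0.       1.    ]] [[ 0.9497 -0.181   0.2554  0.2394]
 [-0.3124 -0.5982  0.7379 -0.6618]
 [ 0.0192 -0.7806 -0.6247  0.6945]
 [ 0.      0.      0.      1.    ]]
air_knob 0.89 [ 0.3296 -0.1293  0.1804]
air_knob 0.81 [ 0.5503 -0.1479  0.1795]
jar 0.66 [ 0.5844  0.0099 -0.0017]
```

View pics/scene1.png

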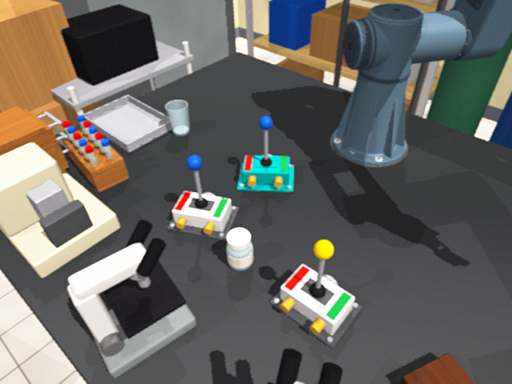

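View pics/side1.png

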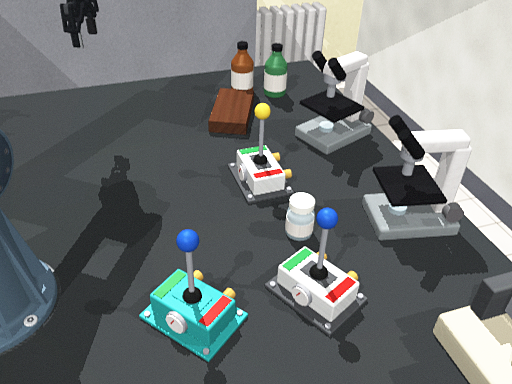

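The candidates for the blue knob are these:
- Aluminium block: scene (195,162), side (327,218). I choose this one.
- Turquoise look-alike: scene (266,122), side (188,240). Leave it alone.

The yellow knob at scene (323,249) is the gas valve. Next I measure the marks on the chosen block and check it in a close crop.

```bash
python3 - <<'E'
import cv2,numpy as np
from bench import ctrl
np.set_printoptions(precision=4,suppress=True)
K=np.array([0.5513,-.1478])
for c,box in(('scene',(165,150,245,245)),('side',(262,200,372,335))):
    im=cv2.imread(f'pics/{c}1.png');x0,y0,x1,y1=box;cr=im[y0:y1,x0:x1]
    p=ctrl.camera_params(c);T=np.array(p['pose']);M=np.array(p['mtx'])
    h=cv2.cvtColor(cr,cv2.COLOR_BGR2HSV);S=(h[...,1]>150)&(h[...,2]>60);H=h[...,0]
    R={}
    for n,m in(('green',S&(H>45)&(H<80)),('red',S&((H<8)|(H>172)))):
        k,l,s,ce=cv2.connectedComponentsWithStats(m.astype(np.uint8));i=1+s[1:,4].argmax();u=ce[i]+[x0,y0]
        d=T[:3,:3]@np.linalg.solve(M,np.r_[u,1]);P=T[:3,3]+d*(.053-T[2,3])/d[2];R[n]=P
        print(c,n,s[i,4],u,P)
    d=(R['green']-R['red'])[:2];print('len',np.linalg.norm(d),'dir deg',np.degrees(np.arctan2(d[1],d[0])),'mid',(R['green']+R['red'])/2)
    b=np.array(cv2.resize(cr,None,fx=4,fy=4,interpolation=cv2.INTER_CUBIC));cv2.imwrite(f'pics/{c}crop.png',b)
a=cv2.imread('pics/scenecrop.png');b=cv2.imread('pics/sidecrop.png');H=540
a=cv2.resize(a,(340,400));b=cv2.resize(b,(326,400));cv2.imwrite('pics/crop.png',np.hstack([a,b]))
o=ctrl.get_obs()
from scipy.spatial.transform import Rotation as Ro
print(Ro.from_quat(np.array(o['eef_rot'])[[1,2,3,0]]).as_matrix())
p=ctrl.camera_params('side');T=np.array(p['pose'])
E
```

```text
scene green 92 [220.0543 207.3696] [ 0.5295 -0.1045  0.053 ]
scene red 102 [182.6275 200.6275] [ 0.5723 -0.1906  0.053 ]
len 0.09622547332644342 dir deg 116.46975024244351 mid [ 0.5509 -0.1476  0.053 ]
side green 215 [296.8   258.893] [ 0.526  -0.1047  0.053 ]
side red 285 [339.9649 289.2035] [ 0.5683 -0.1909  0.053 ]
len 0.09602778880028448 dir deg 116.19533669782551 mid [ 0.5471 -0.1478  0.053 ]
[[-0.0003  0.4176  0.9086]
 [-0.0005  0.9086 -0.4176]
 [-1.     -0.0006 -0.0001]]
```

View pics/crop.png

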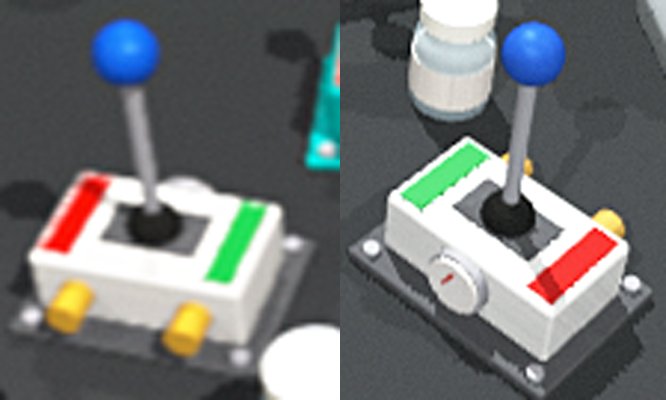

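The crop confirms it: the chosen block is white aluminium with a blue knob. Green is on the jar side and red on the far side. The push direction is about 116.3° (−0.443, 0.896) and the knob is at (0.551, −0.147, 0.18). I'll move with shut fingers at a raised height to the red side of the lever.

Call:
{"op": "carry_out", "data": {"motion": [0, 0, 0, -0.045, 0, 0, 1, 0, 0, 0, -0.02, -0.029, 0.034, 1, 0, 0, 0, 0, -0.029, 0.034, 1, 0, 0, 0, 0, -0.029, 0.034, 1, 0, 0, 0, 0, -0.029, 0.034, 1, 0, 0, 0, 0, -0.029, 0.034, 1, 0, 0, 0, 0, -0.029, 0.034, 1, 0, 0, 0, 0, -0.029, 0.034, 1, 0, 0, 0, 0, -0.029, 0.034, 1, 0, 0, 0, 0, -0.029, 0.034, 1]}}

```text
time_s: 1.3
eef_pos: [0.413, 0.1491, 0.2994]
eef_rot: [0.693, 0.147, 0.69, -0.147]
wrist_force: [1.5, -0.0, 0.2]
opening: 0.002
```

Call:
{"op": "carry_out", "data": {"motion": [0, 0, 0, 0, -0.029, 0.034, 1, 0, 0, 0, 0, -0.029, 0.034, 1, 0, 0, 0, 0, -0.029, 0.034, 1, 0, 0, 0, 0, -0.029, 0.034, 1, 0, 0, 0, 0, -0.029, 0.034, 1, 0, 0, 0, 0, -0.029, 0.034, 1, 0, 0, 0, 0, -0.029, 0.034, 1, 0, 0, 0, 0, -0.029, 0.034, 1, 0, 0, 0, 0, -0.029, 0.034, 1, 0, 0, 0, 0, 0, 0, 1]}}

```text
time_s: 2.3
eef_pos: [0.5908, -0.2364, 0.3001]
eef_rot: [0.694, 0.15, 0.688, -0.149]
wrist_force: [-0.7, 0.8, -0.7]
opening: 0.001
```

Call:
{"op": "carry_out", "data": {"motion": [8, 0, 0, 0, 0, 0, 1, 8, 0, 0, 0, 0, 0, 1, 8, 0, 0, 0, 0, 0, 1, 8, 0, 0, 0, 0, 0, 1, 7, 0, 0, 0, 0, 0, 1, 0, 0, 0, 0, 0, 0, 1]}}

```text
time_s: 2.9
eef_pos: [0.5897, -0.2359, 0.2976]
eef_rot: [0.597, 0.382, 0.596, -0.378]
wrist_force: [0.1, 0.3, -1.0]
opening: -0.0
```

```bash
cat > h.py <<'E'
from bench import ctrl
import cv2,numpy as np
from scipy.spatial.transform import Rotation as Ro
np.set_printoptions(precision=4,suppress=True)
K=np.array([.551,-.147,.18]);d=np.array([-.443,.896,0]);d/=np.linalg.norm(d)
def pose():
    o=ctrl.get_obs();R=Ro.from_quat(np.array(o['eef_rot'])[[1,2,3,0]]).as_matrix();p=np.array(o['eef_pos'])
    print(o['time_s'],'tcp',p,'F',np.array(o['wrist_force']),'along d',(p-K)@d,'perp',np.cross(d,p-K)[2])
    print('R',R,'d in tool',R.T@d,'yaw z',np.degrees(np.arctan2(R[1,2],R[0,2])))
    return p,R
E
python3 - <<'E'
from h import *
p,R=pose()
print('to start',R.T@(K-.07*d+[0,0,-.025]-p))
for c in('scene','side'):
    im=ctrl.camera(c);cv2.imwrite(f'pics/{c}2.png',im)
    T=np.array(ctrl.camera_params(c)['pose'])
    for q in ctrl.landmark_of(c,'air_knob'):print(q['conf'],(T@np.r_[q['point'],1])[:3])
E
```

```text
2.9 tcp [ 0.5897 -0.2359  0.2976] F [ 0.1443  0.3472 -0.9695] along d -0.09686655256724525 perp 0.004690574733378701
R [[ 0.0042  0.9066  0.4219]
 [ 0.0032  0.4219 -0.9066]
 [-1.      0.0052 -0.0011]] d in tool [ 0.001  -0.0236 -0.9997] yaw z -65.04227680986224
to start [ 0.1427  0.0033 -0.0268]
0.79 [ 0.5526 -0.149   0.1814]
0.7 [ 0.3269 -0.1372  0.1797]
0.77 [ 0.5488 -0.1441  0.1802]
0.62 [ 0.3301 -0.1309  0.1808]
```

Call:
{"op": "carry_out", "data": {"motion": [0, 0, 0, 0.045, 0.002, 0, 1, 0, 0, 0, 0.045, 0.002, 0, 1, 0, 0, 0, 0.04, 0, 0, 1, 0, 0, 0, 0.012, 0, 0, 1, 0, 0, 0, 0, 0, 0, 1]}}

```text
time_s: 3.6
eef_pos: [0.5967, -0.2352, 0.1557]
eef_rot: [0.602, 0.378, 0.595, -0.375]
wrist_force: [-0.0, -0.2, -0.3]
opening: 0.004
```

```bash
python3 - <<'E'
from h import *
p,R=pose()
print('to end',R.T@(K+.031*d+[0,0,-.025]-p))
im=ctrl.camera('side');cv2.imwrite('pics/side3.png',cv2.resize(im[150:350,230:480],None,fx=2.5,fy=2.5))
E
```

```text
3.6 tcp [ 0.5967 -0.2352  0.1557] F [-0.0224 -0.2394 -0.3129] along d -0.09926547301562054 perp -0.001859495690768015
R [[ 0.0112  0.901   0.4336]
 [-0.0014  0.4336 -0.9011]
 [-0.9999  0.0095  0.0061]] d in tool [-0.0062 -0.0107 -0.9999] yaw z -64.30498321074096
to end [-0.0001 -0.0033 -0.1302]
```

View pics/side3.png

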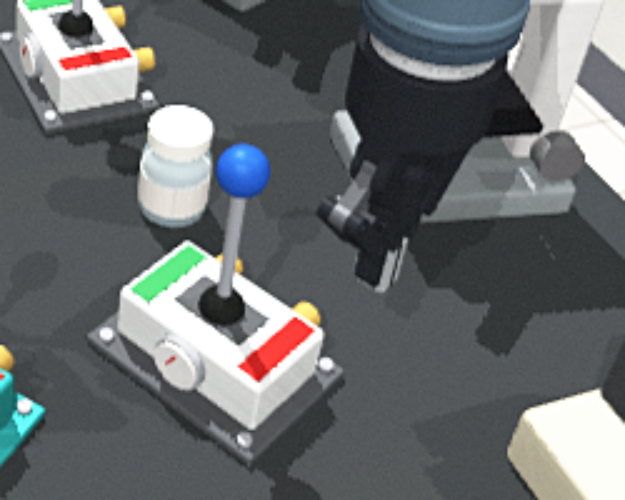

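The shut fingertips, at (380,285) in the crop, are on the red side of the upright lever, whose knob is at (243,170). Nothing is in between, so I push towards green.

Call:
{"op": "carry_out", "data": {"motion": [0, 0, 0, 0, 0, -0.03, 1, 0, 0, 0, 0, 0, -0.025, 1, 0, 0, 0, 0, -0.001, -0.02, 1, 0, 0, 0, 0, -0.001, -0.02, 1, 0, 0, 0, 0, -0.001, -0.015, 1, 0, 0, 0, 0, 0, -0.01, 1]}}

```text
time_s: 4.25
eef_pos: [0.5497, -0.1327, 0.171]
eef_rot: [0.613, 0.378, 0.585, -0.374]
wrist_force: [2.7, -4.7, -3.6]
opening: -0.002
```

```bash
python3 - <<'E'
from h import *
p,R=pose()
E
```

```text
4.25 tcp [ 0.5497 -0.1327  0.171 ] F [ 2.6821 -4.6998 -3.5687] along d 0.013442095777254725 perp -0.005140291045684695
R [[ 0.036   0.9006  0.4331]
 [-0.0169  0.4339 -0.9008]
 [-0.9992  0.0251  0.0308]] d in tool [-0.0311 -0.0102 -0.9995] yaw z -64.32158549192742
```

The tip has ridden up 15 mm and tilted about 2°. I correct both while finishing the push.

Call:
{"op": "carry_out", "data": {"motion": [0, 2, 0, 0.01, 0, -0.003, 1, 0, 0.5, 0, 0.006, 0, -0.008, 1, 0, 0.5, 0, 0.003, 0, -0.008, 1, 0, 0.5, 0, 0.002, 0, -0.006, 1]}}

```text
time_s: 4.65
eef_pos: [0.5449, -0.1147, 0.1556]
eef_rot: [0.599, 0.39, 0.599, -0.362]
wrist_force: [1.6, -5.9, 2.5]
opening: 0.003
```

```bash
python3 - <<'E'
from h import *
p,R=pose()
for c in ('side','scene'):
    im=ctrl.camera(c);cv2.imwrite(f'pics/{c}4.png',im)
    T=np.array(ctrl.camera_params(c)['pose'])
    for q in ctrl.landmark_of(c,'air_knob'):
        P=(T@np.r_[q['point'],1])[:3];print(q['conf'],P,(P-K)@d)
a=cv2.resize(cv2.imread('pics/side4.png')[170:330,240:390],(375,400));b=cv2.resize(cv2.imread('pics/scene4.png')[130:250,150:262],(374,400));cv2.imwrite('pics/c4.png',np.hstack([a,b]))
E
```

```text
4.65 tcp [ 0.5449 -0.1147  0.1556] F [ 1.5708 -5.9433  2.5359] along d 0.03167987204288685 perp -0.008818928867131363
R [[ 0.0209  0.9003  0.4347]
 [ 0.0336  0.4339 -0.9003]
 [-0.9992  0.0334 -0.0211]] d in tool [ 0.0208 -0.0101 -0.9997] yaw z -64.22804041885617
0.64 [ 0.5254 -0.0927  0.1659] 0.05997907150007104
0.71 [ 0.3296 -0.1357  0.1774] 0.10823597046311659
0.67 [ 0.5299 -0.0969  0.1693] 0.054229252888151364
```

View pics/c4.png

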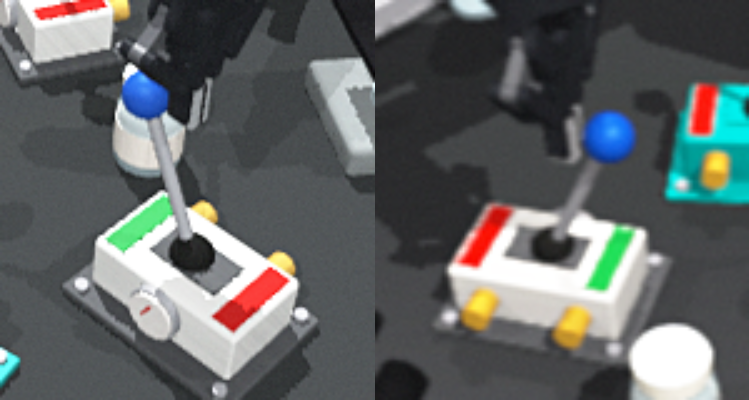

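The lever is leaning to green and almost fully over. I push on until the force clearly exceeds the spring's 7 N, and recentre sideways.

Call:
{"op": "carry_out", "data": {"motion": [0, 0, 0, 0, -0.004, -0.006, 1, 0, 0, 0, 0, -0.003, -0.007, 1, 0, 0, 0, 0, -0.002, -0.007, 1]}}

```text
time_s: 5.15
eef_pos: [0.5422, -0.1144, 0.158]
eef_rot: [0.611, 0.391, 0.584, -0.364]
wrist_force: [19.3, -20.2, -17.2]
opening: 0.001
```

```bash
python3 - <<'E'
from h import *
p,R=pose()
E
```

```text
5.15 tcp [ 0.5422 -0.1144  0.158 ] F [ 19.3401 -20.2085 -17.2107] along d 0.0330870466022048 perp -0.006577527830516773
R [[ 0.0534  0.9017  0.4291]
 [ 0.0127  0.4291 -0.9032]
 [-0.9985  0.0537  0.0114]] d in tool [-0.0123 -0.015  -0.9998] yaw z -64.58645837096451
```

It is against the stop, with about 27 N along the push. I hold for well over 2 s with a small bias each row.

Call:
{"op": "carry_out", "data": {"motion": [0, 0, 0, 0, 0, -0.005, 1, 0, 0, 0, 0, 0, -0.005, 1, 0, 0, 0, 0, 0, -0.005, 1, 0, 0, 0, 0, 0, -0.005, 1, 0, 0, 0, 0, 0, -0.005, 1]}}

```text
time_s: 5.65
eef_pos: [0.5429, -0.1149, 0.1584]
eef_rot: [0.622, 0.389, 0.569, -0.371]
wrist_force: [7.6, -16.6, -7.8]
opening: 0.001
```

```bash
python3 - <<'E'
from h import *
p,R=pose()
E
```

```text
5.65 tcp [ 0.5429 -0.1149  0.1584] F [  7.571  -16.5775  -7.8374] along d 0.03241121601716402 perp -0.006975609854861697
R [[ 0.0764  0.9041  0.4203]
 [-0.0192  0.4228 -0.906 ]
 [-0.9969  0.0612  0.0496]] d in tool [-0.0511 -0.0217 -0.9985] yaw z -65.1117630453658
```

Call:
{"op": "carry_out", "data": {"motion": [0, 0.7, 0, 0, 0, -0.006, 1, 0, 0.7, 0, 0, 0, -0.006, 1, 0, 0.7, 0, 0, 0, -0.006, 1, 0, 0.7, 0, 0, 0, -0.006, 1, 0, 0.7, 0, 0, 0, -0.006, 1, 0, 0.7, 0, 0, 0, -0.006, 1, 0, 0.7, 0, 0, 0, -0.006, 1, 0, 0.7, 0, 0, 0, -0.006, 1]}}

```text
time_s: 6.45
eef_pos: [0.5427, -0.1146, 0.1582]
eef_rot: [0.615, 0.4, 0.573, -0.365]
wrist_force: [9.6, -19.1, -11.1]
opening: -0.001
```

```bash
python3 - <<'E'
from h import *
p,R=pose()
for c in ('side','scene'):
    im=ctrl.camera(c);cv2.imwrite(f'pics/{c}5.png',im)
    T=np.array(ctrl.camera_params(c)['pose'])
    for q in ctrl.landmark_of(c,'air_knob'):
        P=(T@np.r_[q['point'],1])[:3];print(q['conf'],P,(P-K)@d)
a=cv2.resize(cv2.imread('pics/side5.png')[170:330,240:390],(375,400));b=cv2.resize(cv2.imread('pics/scene5.png')[130:250,150:262],(374,400));cv2.imwrite('pics/c5.png',np.hstack([a,b]))
E
```

```text
6.45 tcp [ 0.5427 -0.1146  0.1582] F [  9.6106 -19.0921 -11.1478] along d 0.032740479293297695 perp -0.006974080044346787
R [[ 0.076   0.9081  0.4118]
 [ 0.0096  0.4123 -0.911 ]
 [-0.9971  0.0731  0.0226]] d in tool [-0.0251 -0.0328 -0.9991] yaw z -65.67336295545198
0.94 [ 0.5254 -0.092   0.1643] 0.060646987487739945
0.76 [ 0.3296 -0.1263  0.1828] 0.1166782346757846
0.98 [ 0.526 -0.097  0.165] 0.05587911762918191
0.53 [ 0.3294 -0.1358  0.1805] 0.10823185833637243
```

View pics/c5.png

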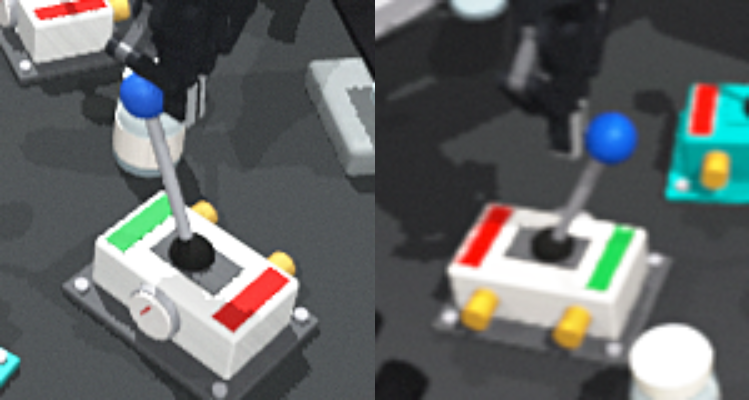

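The lever is fully over to green: mean knob offset 58 mm, z 0.165, matching the stop. It has been held since 5.15 s, so I hold about 2 s more.

Call:
{"op": "carry_out", "data": {"motion": [0, 0.7, 0, 0, 0, -0.006, 1, 0, 0.7, 0, 0, 0, -0.006, 1, 0, 0.7, 0, 0, 0, -0.006, 1, 0, 0.7, 0, 0, 0, -0.006, 1, 0, 0.7, 0, 0, 0, -0.006, 1, 0, 0.7, 0, 0, 0, -0.006, 1, 0, 0.7, 0, 0, 0, -0.006, 1, 0, 0.7, 0, 0, 0, -0.006, 1, 0, 0.7, 0, 0, 0, -0.006, 1, 0, 0.7, 0, 0, 0, -0.006, 1]}}

```text
time_s: 7.65
eef_pos: [0.5427, -0.1143, 0.1579]
eef_rot: [0.604, 0.416, 0.577, -0.359]
wrist_force: [9.9, -19.7, -11.2]
opening: 0.001
```

Call:
{"op": "carry_out", "data": {"motion": [0, 0.7, 0, 0, 0, -0.006, 1, 0, 0.7, 0, 0, 0, -0.006, 1, 0, 0.7, 0, 0, 0, -0.006, 1, 0, 0.7, 0, 0, 0, -0.006, 1, 0, 0.7, 0, 0, 0, -0.006, 1, 0, 0.7, 0, 0, 0, -0.006, 1, 0, 0.7, 0, 0, 0, -0.006, 1, 0, 0.7, 0, 0, 0, -0.006, 1, 0, 0.7, 0, 0, 0, -0.006, 1, 0, 0.7, 0, 0, 0, -0.006, 1]}}

```text
time_s: 8.65
eef_pos: [0.5426, -0.1141, 0.1577]
eef_rot: [0.594, 0.431, 0.581, -0.352]
wrist_force: [10.7, -19.4, -12.1]
opening: -0.001
```

```bash
python3 - <<'E'
from h import *
p,R=pose()
for c in ('side','scene'):
    im=ctrl.camera(c)
    T=np.array(ctrl.camera_params(c)['pose'])
    for q in ctrl.landmark_of(c,'air_knob')[:1]:
        P=(T@np.r_[q['point'],1])[:3];print(q['conf'],P,(P-K)@d)
E
```

```text
8.65 tcp [ 0.5426 -0.1141  0.1577] F [ 10.7177 -19.3991 -12.0624] along d 0.033234809020707974 perp -0.00701899439003119
R [[ 0.0779  0.9189  0.3868]
 [ 0.0827  0.3807 -0.921 ]
 [-0.9935  0.1037 -0.0463]] d in tool [ 0.0396 -0.066  -0.997 ] yaw z -67.21752516176932
0.67 [ 0.3316 -0.1291  0.1812] 0.11325559260505494
0.82 [ 0.3264 -0.1353  0.181 ] 0.110067679752262
```

It has been held for 3.5 s with the TCP unchanged and about 22 N on the stop. I release by retreating quickly straight back, then up.

Call:
{"op": "carry_out", "data": {"motion": [0, 0, 0, 0, 0, 0.045, 1, 0, 0, 0, 0, 0, 0.045, 1, 0, 0, 0, 0, 0, 0.045, 1, 0, 0, 0, -0.04, 0, 0.02, 1, 0, 0, 0, -0.045, 0, 0, 1, 0, 0, 0, -0.045, 0, 0, 1, 0, 0, 0, 0, 0, 0, 1, 0, 0, 0, 0, 0, 0, 1]}}

```text
time_s: 9.65
eef_pos: [0.5911, -0.2751, 0.2712]
eef_rot: [0.583, 0.437, 0.59, -0.349]
wrist_force: [-0.0, 0.4, -1.6]
opening: -0.0
```

```bash
python3 - <<'E'
from h import *
p,R=pose()
for c in ('side','scene'):
    im=ctrl.camera(c);cv2.imwrite(f'pics/{c}6.png',im)
    T=np.array(ctrl.camera_params(c)['pose'])
    for t in('air_knob','jar'):
      for q in ctrl.landmark_of(c,t):
        P=(T@np.r_[q['point'],1])[:3];print(t,q['conf'],P,(P-K)@d)
E
```

```text
9.65 tcp [ 0.5911 -0.2751  0.2712] F [-0.0382  0.4469 -1.642 ] along d -0.13258788037591052 perp 0.02087459529129919
R [[ 0.0608  0.9219  0.3825]
 [ 0.1092  0.3748 -0.9207]
 [-0.9922  0.0978 -0.0779]] d in tool [ 0.0709 -0.0726 -0.9948] yaw z -67.43736375485526
air_knob 0.78 [ 0.554  -0.1452  0.178 ] 0.0002759060269746014
air_knob 0.56 [ 0.3324 -0.1298  0.1821] 0.11228914734644921
jar 0.94 [0.5821 0.0108 0.0011] 0.12769064729240992
air_knob 0.84 [ 0.3298 -0.1362  0.1812] 0.10767302741862597
air_knob 0.7 [ 0.5539 -0.1484  0.1817] -0.0025410051371624904
jar 0.75 [0.5826 0.0103 0.0005] 0.12699223905454088
```

View pics/side6.png

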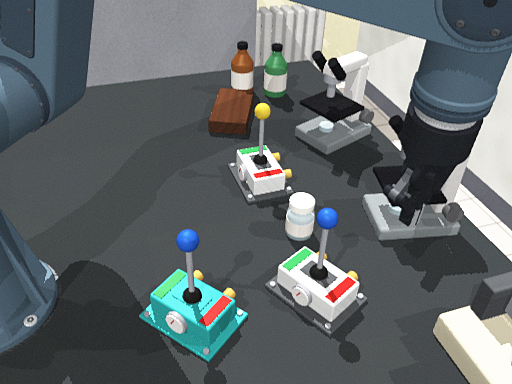

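The air lever is upright again, with its knob at (327,218) as before. The yellow lever at (262,111), the jar at (300,216) and the turquoise valve are unchanged, and the arm is clear of the valves and jar.

```bash
python3 -c "
from bench import ctrl
print(ctrl.hand_in())"
```

```text
the job is handed in; nothing more can be done
None
```

I pushed the blue-knobbed lever on the aluminium valve fully over to its green mark, held it about 3.5 s, and let go. It sprang back upright, and I handed the job in at about 10 s of robot time.

- **Fully over:** part-way through the hold, both cameras put the knob 56–61 mm to the green side at z ≈ 0.165, which matches the stop. At the end of the hold the networks no longer found this knob, only the turquoise look-alike. For that moment I relied on the unchanged tool position and about 22 N against the stop.
- **After release:** the knob was back within 3 mm of its upright position. The jar was where it started, within measurement scatter, and in the last picture the yellow lever and turquoise valve looked untouched. The last wrist force was 1.6 N, with the arm clear of the valves and jar.
- **Wobble:** the tool rode up about 15 mm and tilted a few degrees while pushing. I corrected most of this as it went. The highest wrist force I read was about 33 N.

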